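Log a scorched relay out of the evidence can

ROBOT

A 7-joint arm with a two-finger parallel gripper is mounted at the origin on the work surface. World frame = base frame: x ahead of the robot, y to its left, z up, the work surface at z = 0. Lengths are in m, angles in rad, forces in N, time in s.
With the tool pointing down it reaches from about 0.425 to 1.025 m from the base axis. Payload 9.4 kg.
Tool frame: the origin (TCP) lies midway between the tips of the shut fingers; the grasp point (between the pads) lies 19 mm behind it; x points along the fingers, y is the direction in which the jaws open and shut, and the axes are right-handed (so a half turn about x gives the same grasp; the last joint's range is limited). The gripper opens to 85 mm and grips with 20 to 120 N. Pads are 22 mm wide; open, the fingers measure 114 mm over their backs; the gripper's body (76 mm by 85 mm) begins 54 mm behind the grasp point. The pads swing forward as they close: fully open they stand 13 mm farther back than shut.
Start: joints at [1.254, 0.599, -0.003, 1.599, 0.002, 0.943, -0.08], TCP at [0.172, -0.704, 0.231] pointing down, gripper open.
Joint ranges: [-2.57, 2.57], [-0.35, 1.97], [-1.29, 1.29], [0.11, 2.56], [-1.05, 4.19], [0.11, 1.86], [-2.63, 2.63]. Speed limits (rad/s): [2.22, 2.22, 3.01, 3.01, 3.14, 3.14, 3.14].

INTERFACE

Orientations are given as a rotation vector (axis times angle).
In Python, from cell import read_state, capture, get_calibration, workorder gives the robot as it stands.
- The arm moves only by the shell command python3 -m crank 'ROWS' [FORCE]. ROWS is text: rows parted by semicolons, each of 5 numbers parted by spaces: the shift along the tool's x, y, z in mm, then the turn about the tool's x in degrees, then the closure, from 0 (fully open) to 1 (shut). In form: tx ty tz roll gripper; .... A call has 1 to 20 rows; each row is the pose to reach, as a shift and turn from the pose measured when the call began, along the tool's axes at that moment; what a row does not reach only later rows make up. A row lasts 1/12 s, in which the tool goes at most 41.7 mm and 7.16 degrees, less where a joint would pass 70% of its speed; a pose out of reach is approached as far as the arm can. A call with a gripper value outside its range is refused whole. The fingers move at their own pace and stop on an object; FORCE is the grip in N (left out, the last holds). Time passes only in rows, so rows that repeat a pose let the fingers close. It gives the time, the measured TCP pose, the force and the opening at its end, in the units of the state.
- read_state(): the state, without advancing time (a new reading comes with each control period).
- capture(name): name is "scene" or "top" or "wrist"; returns the picture (384x512x3 uint8, red, green, blue); there is no depth.
- get_calibration(name): a dict with "K" (3x3 intrinsics, pixels), "k1" (the pictures are not rectified: a ray, as slopes to the right and down, at radius r is drawn at 1 + k1 r^2 times it, then the intrinsics apply), "R" (3x3) and "t" (3): a world point X has camera coordinates R X + t. Camera axes: x right, y down, z forward; pixel columns grow to the right and rows downward; lengths in m; the calibration is good to about 2 mm. A picture is of the moment at which its call begins: read the wrist's pose just before it. get_calibration takes no time and is no camera call; for the wrist camera it gives the pose at the moment of the call.
- workorder.job_done(): hands the job in, once; it reports no verdict.
The state is a dict: "clock": time; "joints": joint angles; "qvel": joint speeds; "effort": joint torques, N m; "tool_pos": TCP position; "tcp_rot": TCP orientation; "wrist_force": force on the tool from outside, world axes, zero at the start; "wrist_torque": the same for the moment, N m; "finger_gap": finger opening in m.
Only numpy, scipy, OpenCV 4.12 (cv2) and the standard library are available. Lean on these libraries where they do the work, as an engineer would, in place of code of your own. Each camera call takes 0.05 s, during which the arm holds its last target. There are 200 camera calls.

TASK

First lift the lid off the evidence can by its knob and set it down level, knob up, in the middle of the blue mat; then press the yellow latch on the green case so that its hidden drawer springs fully open. Next weigh the scorched relay: stand it upright on the scale's pan and let go for a second; then take it the other way round and set it down upright on the floor of the open drawer, its length along the drawer. Drop neither lid nor relay, leave the drawer open and the lid on the mat, and do not disturb the other things on the bench.

Things in the scene. Friction and masses are not known exactly. Their poses are not given: they have to be found in the camera images.
- lid_knob (a point): Centre of the red knob (upright cylinder 26 across, 24 tall) of the loose lid. The lid is an aluminium disc 134 across and 5 thick, its top 20 below this point; under it a plug 112 across reaches 31 below this point. At the start it sits level on the can, plug inside the rim with 6 play. z is up when the lid lies knob up. About 180 g.
- can_floor (a point): Middle of the inner floor (12 above the table) of the fixed round steel evidence can: outside 130 across, inside 124, rim 48 above this point. A grey insert as high as the relay (40) leaves a slot across the can along this frame's x axis, 60 wide (in y).
- relay_mid (a point): Centre of the scorched relay, an orange block with black foot and a black stripe along its top: 50 (its x) x 34 (its y) x 40 tall (z, up), about 140 g. It starts in the can's slot under the lid, 50 length across the slot (5 free at each end: no room for fingers), 34 width along the slot, with finger room on both sides; up to 8 off the can's middle along the slot.
- mat_top (a point): Centre of the top of the fixed blue lid mat, 160 x 160, 4 thick, flat on the table.
- pan (a point): Centre of the top of the scale's fixed steel pan, 120 x 120 (axes x, y), 40 above the table. White housing 150 wide (y), 32 high, from 145 in front (-x) of this point, where its console is, to 75 behind it.
- drawer_floor (a point): Middle of the drawer's inner floor, 15 above the table; moves with the drawer. x points into the case; the drawer opens along -x. Inside 124 (x) x 46 (y), walls 5 thick, tops 47 above this point. The relay fits only with its 50 length along the drawer: 6 free at each flank (no room for fingers), plenty at its ends. Fully out, the case's front face is 70 beyond this point (+x).
- drawer (a joint): How far the hidden drawer of the green case is out: 0 shut (flush, no handle), 0.14 m fully open. Held by a catch; once released a spring of about 3 N drives it fully out in about a second and keeps it out.
- latch_top (a point): Centre of the top of the square yellow push latch (34 x 34) on top of the fixed green case (90 wide in y, 180 deep in x, 80 high), 95 above the table, 40 behind the case's front face. Press straight down about 7 (full travel 9, about 5 N) to free the drawer; it springs back when let go.
- jar: Bystander: small clear glass jar with white cap, 38 wide, 72 tall, standing beside the open drawer's place. Origin: centre of its underside (mm).
- meter: Bystander: grey gas meter, 66 x 46 x 26, lying on the rear of the case's top. Origin: centre of its underside (mm).
- solvent: Bystander: amber glass bottle, 60 wide, 120 tall, behind the mat (its +x side). Origin: centre of its underside (mm).
- filter: Bystander: black respirator filter with a red band, 73 wide, 44 tall, behind the mat beside the bottle. Origin: centre of its underside (mm).
- weight: Bystander: brass weight, 28 wide, 35 tall, standing on the scale's console in front of the pan. Origin: centre of its underside (mm).
- brush: Bystander: wooden brush, 170 long along its x, lying behind the scale (its +x side). Origin: about its middle, at its underside.
- tent: Bystander: blank yellow marker tent, 45 x 50, about 58 tall, beside the case. Origin: centre of its underside (mm).
Mind the look-alikes: they are no part of the job. Of the things shaped like the part that bears drawer_floor, the green one is meant.

How it is judged:
By the outcome, as a careful person would: the job done as asked, in the order asked, and still so for the second after the job is handed in, with the robot touching nothing.
It also fails if it takes over 72 s, if anything falls off the work surface, if the arm or the gripper's body presses on something with over 40 N, if the wrist force passes 120 N, or if a joint passes its speed limit or range.

## Working session

There is one attempt and no reset: what is moved stays moved. The work goes in short steps, Python scripts to look and compute and a shell command to move; the robot and the scene stay as the last step left them, time stands still between calls to the robot, and variables do not carry over. Pictures are saved under pics/ and viewed, about 8 in all and at most 12, crops included, and the job is handed in when it is done.

```bash
mkdir -p pics; ls; python3 - <<'E'
from cell import *
import cv2,numpy as np
s=read_state();print(s)
for n in("scene","top","wrist"):
    c=get_calibration(n);print(n,{k:np.round(v,4).tolist() for k,v in c.items()})
ims=[capture(n) for n in("scene","top")]
for n,i in zip(("scene","top"),ims):cv2.imwrite(f"pics/{n}0.png",i[...,::-1])
for n,i in zip(("scene","top"),ims):cv2.imwrite(f"pics/{n}0b.png",cv2.resize(i[...,::-1],(800,600)))
E
```

```text
pics
{'clock': 0.0, 'joints': array([ 1.2542916 ,  0.6001327 , -0.00254978,  1.60019714,  0.00182368,
        0.94286141, -0.07979419]), 'qvel': array([ 3.59283385e-06,  8.17266219e-05,  4.53484183e-05,  7.89048300e-04,
        5.31426003e-04, -3.25344114e-04,  2.31859674e-04]), 'effort': array([ 5.89862520e-04, -7.76458311e+01,  1.56535417e+00, -2.58008265e+01,
        1.23295543e-02,  9.03298060e-03,  2.21199161e-05]), 'tool_pos': array([ 0.17205801, -0.70377394,  0.23038737]), 'tcp_rot': array([ 2.0943616 ,  0.25410617, -2.09510037]), 'wrist_force': array([-1.10897517, -0.30266552,  0.20457682]), 'wrist_torque': array([-0.01707419,  0.01612591,  0.00462364]), 'finger_gap': 0.08508621094064676}
scene {'K': [[353.1885, 0.0, 251.0094], [0.0, 353.1885, 191.65], [0.0, 0.0, 1.0]], 'k1': -0.0674, 'R': [[0.1425, 0.9897, -0.013], [0.6011, -0.0969, -0.7933], [-0.7864, 0.1052, -0.6087]], 't': [-0.0546, -0.1816, 1.5403]}
top {'K': [[429.8548, 0.0, 256.7138], [0.0, 429.8548, 196.2275], [0.0, 0.0, 1.0]], 'k1': -0.1354, 'R': [[0.0069, -1.0, -0.0001], [-0.9986, -0.0069, -0.0523], [0.0523, 0.0005, -0.9986]], 't': [-0.0131, 0.4013, 1.3042]}
wrist {'K': [[341.3154, 0.0, 254.2083], [0.0, 341.3154, 191.0992], [0.0, 0.0, 1.0]], 'k1': -0.1056, 'R': [[0.2381, -0.9713, -0.0013], [-0.9233, -0.2267, 0.31], [-0.3013, -0.0726, -0.9508]], 't': [-0.7245, -0.0409, 0.3795]}
```

View pics/top0b.png

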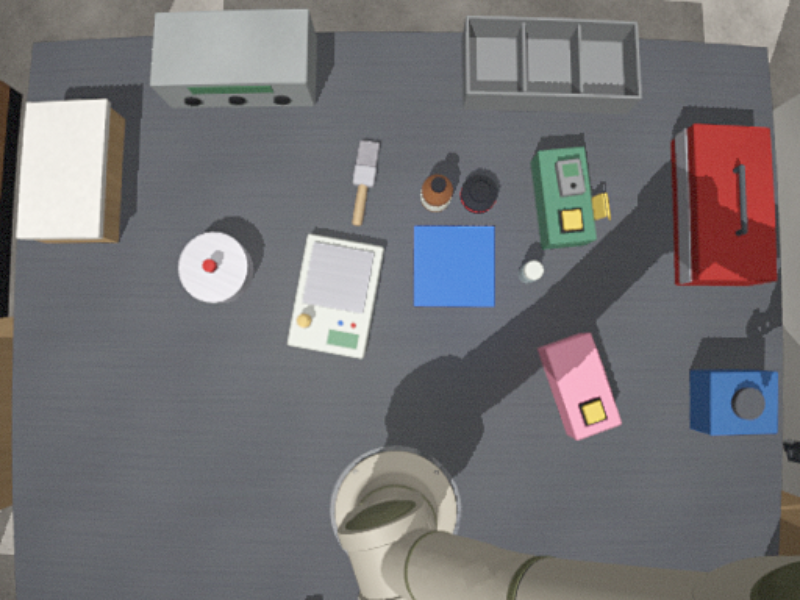

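View pics/scene0b.png

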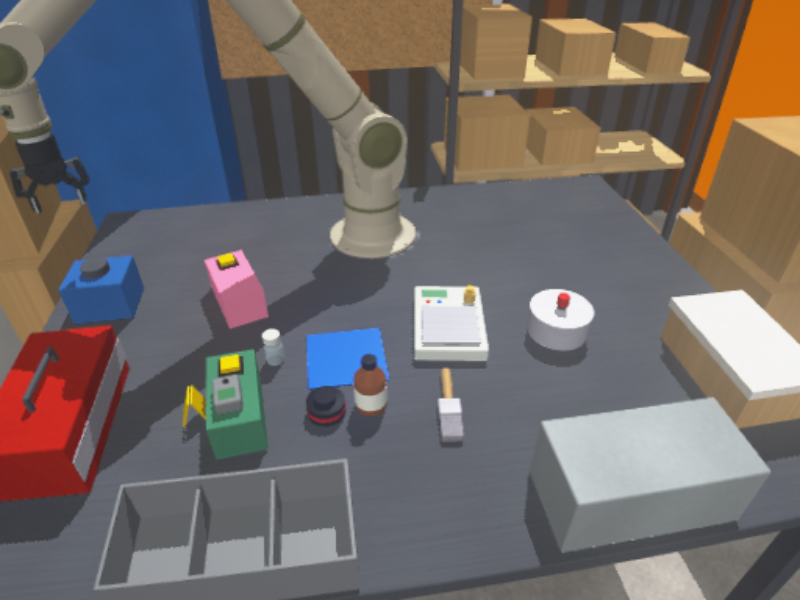

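Both views show the lid knob at about (209,266) in the enlarged top view, mat (454,265), pan (341,276), green case latch (571,219) and jar (532,270). The pink case is the decoy. Next: measure the positions by colour mask and ray casting.

```bash
cat > h.py <<'E'
import cv2,numpy as np
from scipy.spatial.transform import Rotation as Ro
from cell import *
def ray(c,p):
    p=np.atleast_2d(np.float64(p)); K=np.array(c["K"]);k=c["k1"]
    d=(p-K[:2,2])/[K[0,0],K[1,1]]; u=d.copy()
    for _ in range(30): u=d/(1+k*(u**2).sum(1,keepdims=True))
    R=np.array(c["R"]);t=np.array(c["t"])
    return -R.T@t,np.c_[u,np.ones(len(u))]@R
def onplane(c,p,z):
    o,D=ray(c,p); return o+D*((z-o[2])/D[:,2:])
def proj(c,X):
    x=np.atleast_2d(X)@np.array(c["R"]).T+c["t"];u=x[:,:2]/x[:,2:]
    u=u*(1+c["k1"]*(u**2).sum(1,keepdims=True));K=np.array(c["K"])
    return u*[K[0,0],K[1,1]]+K[:2,2]
def tri(cs,ps):
    A=0;b=0
    for c,p in zip(cs,ps):
        o,D=ray(c,p);d=D[0]/np.linalg.norm(D[0]);M=np.eye(3)-np.outer(d,d);A=A+M;b=b+M@o
    return np.linalg.solve(A,b)
def blobs(im,lo,hi,n=3,amin=15,box=None):
    h=cv2.cvtColor(im,cv2.COLOR_RGB2HSV);m=cv2.inRange(h,np.array(lo),np.array(hi))
    if box: 
        q=np.zeros_like(m);q[box[1]:box[3],box[0]:box[2]]=1;m=m*q
    cs=cv2.findContours(m,cv2.RETR_EXTERNAL,cv2.CHAIN_APPROX_NONE)[0]
    cs=sorted([c for c in cs if cv2.contourArea(c)>amin],key=cv2.contourArea)[::-1][:n]
    return [(np.array([M["m10"],M["m01"]])/M["m00"],c) for c in cs for M in [cv2.moments(c)]]
def shift(dw,s=None):
    "world displacement -> tool axes mm"
    s=s or read_state();return np.round(Ro.from_rotvec(s["tcp_rot"]).inv().apply(dw)*1000,1)
def axes(s=None):
    s=s or read_state();return Ro.from_rotvec(s["tcp_rot"]).as_matrix()
E
python3 - <<'E'
from h import *
T=cv2.imread("pics/top0.png")[...,::-1].copy();S=cv2.imread("pics/scene0.png")[...,::-1].copy()
ct,cs=get_calibration("top"),get_calibration("scene")
np.set_printoptions(precision=4,suppress=True)
def rect(im,c,lo,hi,z,box):
    for p,q in blobs(im,lo,hi,1,box=box):
        w=onplane(c,q[:,0],z)[:,:2].astype(np.float32);r=cv2.minAreaRect(w*1000);print("  px",p,"world",onplane(c,p,z)[0],"rect mm",np.round(r[0],1),np.round(r[1],1),round(r[2],1))
red=[(0,150,90),(8,255,255)]
kt=blobs(T,*red,1,8,(110,140,170,200));ks=blobs(S,*red,1,8,(345,180,375,200))
print("knob",kt[0][0],ks[0][0],onplane(ct,kt[0][0],.090),onplane(cs,ks[0][0],.086),tri([ct,cs],[kt[0][0],ks[0][0]]))
yel=[(22,120,120),(35,255,255)]
print("latch");rect(T,ct,*yel,.095,(350,128,375,150));rect(S,cs,*yel,.095,(135,222,160,242))
print("mat");rect(T,ct,(100,150,100),(120,255,255),.004,(255,135,325,205))
print("green");rect(T,ct,(65,80,40),(85,255,255),.08,(335,90,385,160))
print("lid disc");rect(T,ct,(0,0,170),(180,40,255),.065,(110,140,170,200))
print("scale white");rect(T,ct,(0,0,190),(180,40,255),.032,(180,145,250,232))
print("pan");rect(T,ct,(100,0,130),(150,60,205),.040,(185,150,250,205))
print("jar");rect(T,ct,(0,0,150),(180,40,255),.072,(325,160,355,185))
print("amber etc");print(onplane(ct,[437*.64,188*.64],.12),onplane(ct,[479*.64,188*.64],.044),onplane(ct,[303*.64,320*.64],.067))
s=read_state();print(axes(s))
for n,z in(("scale",.04),):
  px=np.array([[311,243],[376,251],[364,312],[301,304]])*.64;print(onplane(ct,px,z))
px=np.array([[532,150],[579,146],[597,241],[549,247]])*.64;print("case top",onplane(ct,px,.08))
E
```

```text
knob [133.5606 169.6768] [360.6429 189.5595] [[0.4723 0.3495 0.09  ]] [[0.4617 0.3569 0.086 ]] [0.4722 0.3496 0.0945]
latch
  px [365.834  140.4384] world [ 0.5619 -0.3272  0.095 ] rect mm [ 563.2 -327.5] [35.5 36. ] 0.9
  px [146.6758 232.5   ] world [ 0.5688 -0.3262  0.095 ] rect mm [ 568.2 -325.4] [44.1 33.8] 5.6
mat
  px [290.8139 169.6776] world [ 0.4845 -0.115   0.004 ] rect mm [ 484. -113.] [155.6 155.6] 0.4
green
  px [360.3374 126.1029] world [ 0.6074 -0.3153  0.08  ] rect mm [ 608.1 -315.3] [188.2 105.6] 6.4
lid disc
  px [135.7755 170.7125] world [0.472 0.35  0.065] rect mm [471.5 351.3] [132.2 131. ] 1.3
scale white
  px [214.0248 189.3036] world [0.4202 0.1186 0.032 ] rect mm [420.9 118.8] [148.3 218.3] 80.1
pan
jar
  px [340.6301 173.1057] world [ 0.4679 -0.2566  0.072 ] rect mm [ 468.3 -256.5] [36.4 41. ] 11.7
amber etc
[[ 0.6121 -0.0742  0.12  ]] [[ 0.6307 -0.1596  0.044 ]] [[0.3719 0.1737 0.067 ]]
[[-0.0005  0.2375 -0.9714]
 [ 0.0014 -0.9714 -0.2375]
 [-1.     -0.0014  0.0001]]
[[0.5215 0.1645 0.04  ]
 [0.5066 0.0388 0.04  ]
 [0.389  0.0606 0.04  ]
 [0.4035 0.1819 0.04  ]]
case top [[ 0.6976 -0.2571  0.08  ]
 [ 0.7075 -0.3483  0.08  ]
 [ 0.5243 -0.3794  0.08  ]
 [ 0.5116 -0.2871  0.08  ]]
```

```bash
R="-20 -351 -475 -60 0"; python3 -m crank '-20 -351 -475 -60 0;-20 -351 -475 -60 0;-20 -351 -475 -60 0;-20 -351 -475 -60 0;-20 -351 -475 -60 0;-20 -351 -475 -60 0;-20 -351 -475 -60 0;-20 -351 -475 -60 0;-20 -351 -475 -60 0;-20 -351 -475 -60 0;-20 -351 -475 -60 0;-20 -351 -475 -60 0;-20 -351 -475 -60 0;-20 -351 -475 -60 0;-20 -351 -475 -60 0;-20 -351 -475 -60 0;-20 -351 -475 -60 0' 30
python3 - <<'E'
from h import *
s=read_state();print(s["joints"]);print(np.round(axes(s),3));print(shift(np.array([.472,.350,.2])-s["tool_pos"],s))
E
```

```text
clock: 1.52
tool_pos: [0.5499, -0.2497, 0.2505]
tcp_rot: [1.414, 1.064, -1.415]
wrist_force: [-0.6, -0.6, -0.3]
finger_gap: 0.0856
[ 0.57236907  0.45268293 -0.34273639  1.84876235  0.19158707  0.87420684
 -0.14445468]
[[-0.002  0.96  -0.279]
 [ 0.001 -0.279 -0.96 ]
 [-1.    -0.002 -0.001]]
[  51.4 -241.8 -554.2]
```

```bash
python3 -m crank '51 -242 -554 0 0;51 -242 -554 0 0;51 -242 -554 0 0;51 -242 -554 0 0;51 -242 -554 0 0;51 -242 -554 0 0;51 -242 -554 0 0;51 -242 -554 0 0;51 -242 -554 0 0;51 -242 -554 0 0;51 -242 -554 0 0;51 -242 -554 0 0;51 -242 -554 0 0;51 -242 -554 0 0;51 -242 -554 0 0;51 -242 -554 0 0;51 -242 -554 0 0'
python3 - <<'E'
from h import *
s=read_state();print(s["joints"]);c=get_calibration("wrist");W=capture("wrist");cv2.imwrite("pics/w1.png",W[...,::-1])
print("cam",-np.array(c["R"]).T@c["t"]); print(proj(c,[.472,.35,.085]))
for p,q in blobs(W,(0,150,90),(8,255,255),2): print(p,cv2.contourArea(q),onplane(c,p,.09))
m=blobs(W,(0,0,150),(180,50,255),1)[0]; print(onplane(c,m[0],.065),cv2.contourArea(m[1]))
w=onplane(c,m[1][:,0],.065)[:,:2]; print(cv2.minEnclosingCircle(np.float32(w*1000)))
E
```

```text
clock: 2.93
tool_pos: [0.472, 0.3493, 0.1998]
tcp_rot: [1.413, 1.064, -1.415]
wrist_force: [-0.0, -0.9, 0.5]
finger_gap: 0.0851
[-0.46664603  0.49655886 -0.38161464  1.93493807  0.25832766  0.75879853
 -1.27739507]
cam [0.49421885 0.42522949 0.3419585 ]
[[254.39830623 184.63615247]]
[254.63785714 185.90309524] 700.0 [[0.47232612 0.35042941 0.09      ]]
[[0.47391436 0.35595796 0.065     ]] 18667.5
((472.6355285644531, 351.60955810546875), 66.86996459960938)
```

View pics/w1.png

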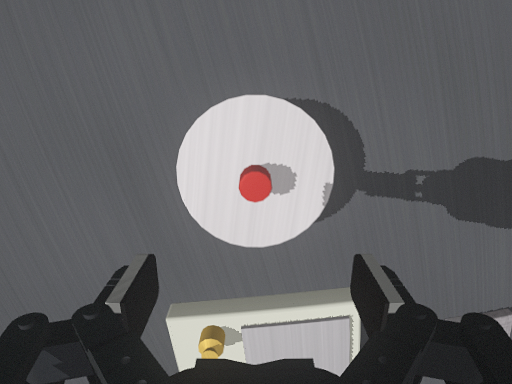

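Wrist view: knob at (255,186), open fingers either side below, about centred. Descending.

```bash
python3 -m crank '40 0 -1.5 0 0;80 0 -1.5 0 0;110 0 -1.5 0 0;122 0 -1.5 0 0;129 0 -1.5 0 0;129 0 -1.5 0 0;129 0 -1.5 0 1;129 0 -1.5 0 1;129 0 -1.5 0 1;129 0 -1.5 0 1;129 0 -1.5 0 1;129 0 -1.5 0 1;129 0 -1.5 0 1;129 0 -1.5 0 1;129 0 -1.5 0 1;129 0 -1.5 0 1' 60
```

```text
clock: 4.32
tool_pos: [0.473, 0.3494, 0.0721]
tcp_rot: [1.415, 1.062, -1.416]
wrist_force: [-0.8, -2.2, 8.8]
finger_gap: 0.0241
```

```bash
python3 -m crank '-5 0 0 0 1;-15 0 0 0 1;-30 0 0 0 1;-50 0 0 0 1;-75 0 0 0 1;-100 0 0 0 1;-125 0 0 0 1;-140 0 0 0 1;-150 0 0 0 1;-150 0 0 0 1'
python3 - <<'E'
from h import *
s=read_state();c=get_calibration("wrist");W=capture("wrist");cv2.imwrite("pics/w2.png",W[...,::-1])
T=capture("top");cv2.imwrite("pics/t2.png",T[...,::-1])
a=T[120:220,80:220];a=cv2.resize(a,(560,400),interpolation=cv2.INTER_CUBIC);cv2.imwrite("pics/w2b.png",np.hstack([cv2.resize(a,(400,286)),cv2.resize(W,(381,286))])[...,::-1])
for p,q in blobs(W,(0,150,90),(8,255,255),2): print(p,cv2.contourArea(q))
print(shift(np.array([.484,-.114,.2])-s["tool_pos"],s))
E
```

```text
clock: 5.15
tool_pos: [0.4737, 0.35, 0.2247]
tcp_rot: [1.418, 1.062, -1.412]
wrist_force: [-0.6, 0.4, -0.7]
finger_gap: 0.0241
[254.21337719 273.24533991] 3040.0
[ 23.6 139.9 442.6]
```

View pics/w2b.png

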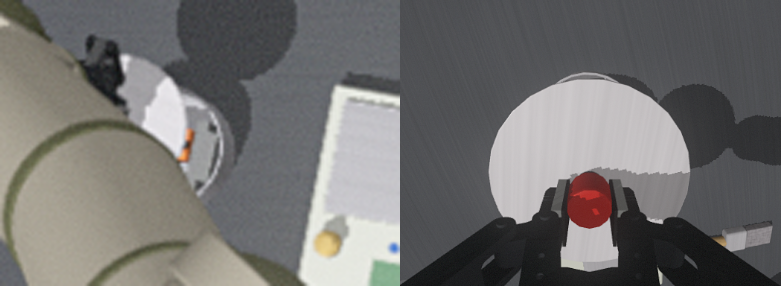

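Lid held, orange relay visible in the open can. Carry to the mat with gentle ramps.

```bash
python3 -m crank '0 3 10 0 1;2 9 28 0 1;4 18 56 0 1;6 27 85 0 1;8 36 115 0 1;10 46 145 0 1;11 55 175 0 1;12 65 205 0 1;13 74 235 0 1;15 84 265 0 1;17 93 295 0 1;19 103 325 0 1;20 112 355 0 1;21 121 382 0 1;22 128 405 0 1;23 134 424 0 1;23 138 437 0 1;24 140 443 0 1;24 140 443 0 1;24 140 443 0 1'
python3 - <<'E'
from h import *
s=read_state();print(s["joints"]);c=get_calibration("wrist");W=capture("wrist");cv2.imwrite("pics/w3.png",W[...,::-1])
T=capture("top");ct=get_calibration("top")
m=blobs(W,(100,150,60),(120,255,255),2)
for p,q in m:
    w=np.float32(onplane(c,q[:,0],.004)[:,:2]*1000);print(cv2.boundingRect(w),cv2.minAreaRect(w))
print(shift(np.array([.484,-.114,.2])-s["tool_pos"],s))
S=capture("scene");cv2.imwrite("pics/s3.png",S[...,::-1])
cv2.imwrite("pics/w3b.png",np.hstack([cv2.resize(S[180:320,110:310],(400,280)),cv2.resize(W,(373,280))])[...,::-1])
E
```

```text
clock: 6.92
tool_pos: [0.4825, -0.115, 0.1973]
tcp_rot: [1.415, 1.063, -1.417]
wrist_force: [0.3, 0.8, -0.9]
finger_gap: 0.0243
[ 0.39660278  0.39773418 -0.3694456   2.13243523  0.23218138  0.65062996
 -0.41677266]
(404, -99, 161, 66) ((484.4888000488281, -66.01678466796875), (159.3307647705078, 65.906982421875), 0.03119090385735035)
[-2.7  1.1 -1.4]
```

View pics/w3b.png

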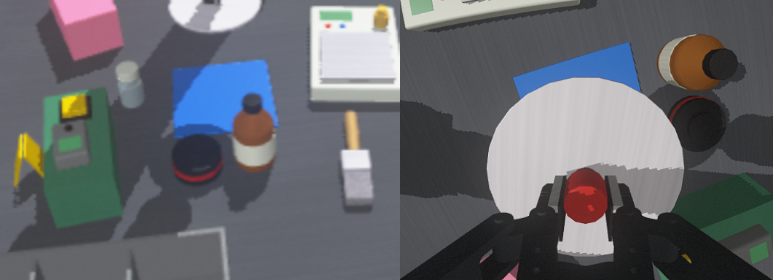

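Wrist view shows the mat beneath the level lid; mat centre ≈ (0.4845,-0.1135) agrees with the top view. Lower.

```bash
python3 -m crank '8 0 -1 0 1;25 1 -2 0 1;50 1.5 -2 0 1;78 1.5 -2 0 1;105 1.5 -2 0 1;130 1.5 -2 0 1;150 1.5 -2 0 1;162 1.5 -2 0 1;168 1.5 -2 0 1;171 1.5 -2 0 1;173 1.5 -2 0 1;174 1.5 -2 0 1;174 1.5 -2 0 1;174 1.5 -2 0 1'
```

```text
clock: 8.23
tool_pos: [0.4853, -0.1127, 0.0245]
tcp_rot: [1.415, 1.062, -1.414]
wrist_force: [0.1, 0.3, -1.3]
finger_gap: 0.0241
```

```bash
python3 -m crank '1 0 0 0 1;2 0 0 0 1;3 0 0 0 1;3.5 0 0 0 1;3.5 0 0 0 1'
```

```text
clock: 8.65
tool_pos: [0.4856, -0.1129, 0.022]
tcp_rot: [1.415, 1.061, -1.413]
wrist_force: [-1.9, -0.8, 15.4]
finger_gap: 0.0242
```

```bash
python3 -m crank '-1 0 0 0 0.9;-1 0 0 0 0.5;-1 0 0 0 0;-1 0 0 0 0;-1 0 0 0 0;-4 0 0 0 0;-20 0 0 0 0;-50 0 0 0 0;-90 0 0 0 0;-130 0 0 0 0;-170 0 0 0 0;-180 0 0 0 0;-180 0 0 0 0'
python3 - <<'E'
from h import *
s=read_state();c=get_calibration("wrist");W=capture("wrist");cv2.imwrite("pics/w4.png",W[...,::-1])
for p,q in blobs(W,(0,150,90),(8,255,255),1): print("knob",p,onplane(c,p,.041))
m=blobs(W,(0,0,150),(180,50,255),1)[0];print("disc",cv2.minEnclosingCircle(np.float32(onplane(c,m[1][:,0],.020)[:,:2]*1000)))
print(s["finger_gap"],shift(np.array([.5625,-.327,.2])-s["tool_pos"],s))
E
```

```text
clock: 9.73
tool_pos: [0.4868, -0.1133, 0.2053]
tcp_rot: [1.418, 1.055, -1.409]
wrist_force: [-0.0, 0.4, -0.5]
finger_gap: 0.0854
knob [251.42625216 168.15129534] [[ 0.48590665 -0.11135795  0.041     ]]
disc ((486.65411376953125, -109.6455078125), 65.7811050415039)
0.08536709793463222 [  6.3 132.4 184. ]
```

```bash
python3 -m crank '0 30 40 0 1;0 60 80 0 1;0 90 120 0 1;0 115 160 0 1;0 132 184 0 1;6 132 184 0 1;6 132 184 0 1;6 132 184 0 1' 40
python3 - <<'E'
from h import *
s=read_state();print(s["joints"]);c=get_calibration("wrist");W=capture("wrist");cv2.imwrite("pics/w5.png",W[...,::-1])
ct=get_calibration("top")
for p,q in blobs(W,(22,120,100),(35,255,255),3):
    w=np.float32(onplane(c,q[:,0],.095)[:,:2]*1000);r=cv2.minAreaRect(w);print(p,r)
    if 25<min(r[1]) and max(r[1])<45: print(shift(np.r_[np.array(r[0])/1000,.097]-s["tool_pos"],s))
m=blobs(W,(65,60,30),(90,255,255),1)[0];print(cv2.minAreaRect(np.float32(onplane(c,m[1][:,0],.08)[:,:2]*1000)))
E
```

```text
clock: 10.45
tool_pos: [0.5599, -0.3272, 0.1949]
tcp_rot: [1.417, 1.061, -1.415]
wrist_force: [-0.7, 0.4, -0.3]
finger_gap: -0.0
[ 0.67834974  0.56801813 -0.35870341  1.80247905  0.26053679  0.81701817
 -0.09320403]
[258.74701943 187.72693124] ((563.7489013671875, -325.71002197265625), (34.34865188598633, 36.06471633911133), 6.445201396942139)
[97.9  3.3 -2.4]
[317.26697353 233.31300345] ((597.357666015625, -374.04412841796875), (38.59525680541992, 24.707923889160156), 6.688109874725342)
((612.9136962890625, -318.2000427246094), (180.017333984375, 96.53536224365234), 6.329495429992676)
```

View pics/w5.png

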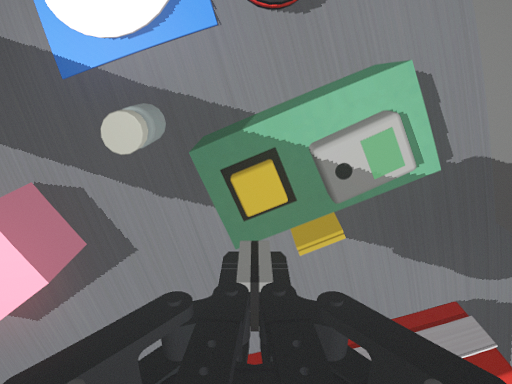

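Latch at pixel (259,188), right in front of the closed fingers; case yaw ≈ 6.4°. Press.

```bash
python3 -m crank '35 3.3 -2.4 0 1;70 3.3 -2.4 0 1;88 3.3 -2.4 0 1;95 3.3 -2.4 0 1;99 3.3 -2.4 0 1;103 3.3 -2.4 0 1;107 3.3 -2.4 0 1;108 3.3 -2.4 0 1;108 3.3 -2.4 0 1;108 3.3 -2.4 0 1'
python3 -m crank '-10 0 0 0 1;-40 0 0 0 1;-80 0 0 0 1;-120 0 0 0 0.5;-120 0 0 0 0;-120 0 0 0 0;-120 0 0 0 0'
python3 - <<'E'
from h import *
s=read_state();c=get_calibration("wrist");W=capture("wrist");cv2.imwrite("pics/w6.png",W[...,::-1])
for p,q in blobs(W,(60,50,25),(92,255,255),2):print(p,cv2.minAreaRect(np.float32(onplane(c,q[:,0],.062)[:,:2]*1000)))
print(shift(np.array([.472,.35,.25])-s["tool_pos"],s))
E
```

```text
clock: 11.33
tool_pos: [0.5649, -0.324, 0.0886]
tcp_rot: [1.417, 1.06, -1.411]
wrist_force: [0.1, 2.6, 3.6]
finger_gap: 0.0001
clock: 11.92
tool_pos: [0.564, -0.3247, 0.2092]
tcp_rot: [1.417, 1.059, -1.412]
wrist_force: [-0.4, 0.1, 0.2]
finger_gap: 0.048
[310.16127834 153.1412182 ] ((614.499755859375, -322.8439025878906), (192.02635192871094, 103.45693969726562), 6.339367389678955)
[ 83.09383524 236.09819967] ((389.9342346191406, -339.5814514160156), (78.37811279296875, 30.723718643188477), 74.4181137084961)
[ -41.4 -277.  -622.1]
```

View pics/w6.png

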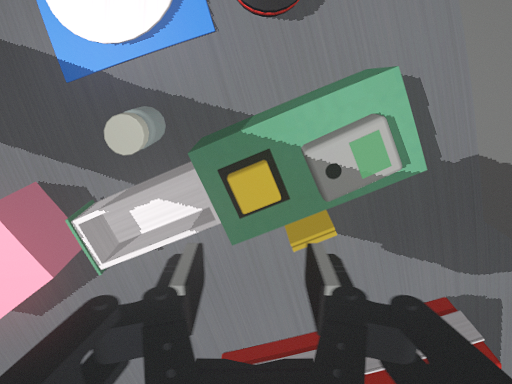

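Drawer is fully open (front at (83,236) px), jar untouched. Now to the can.

```bash
python3 -m crank '-41 -277 -622 0 0;-41 -277 -622 0 0;-41 -277 -622 0 0;-41 -277 -622 0 0;-41 -277 -622 0 0;-41 -277 -622 0 0;-41 -277 -622 0 0;-41 -277 -622 0 0;-41 -277 -622 0 0;-41 -277 -622 0 0;-41 -277 -622 0 0;-41 -277 -622 0 0;-41 -277 -622 0 0;-41 -277 -622 0 0;-41 -277 -622 0 0;-41 -277 -622 0 0;-41 -277 -622 0 0;-41 -277 -622 0 0;-41 -277 -622 0 0'
python3 - <<'E'
from h import *
s=read_state();print(s["joints"]);c=get_calibration("wrist");W=capture("wrist");cv2.imwrite("pics/w7.png",W[...,::-1])
for p,q in blobs(W,(8,120,80),(20,255,255),3):print(p,cv2.minAreaRect(np.float32(onplane(c,q[:,0],.052)[:,:2]*1000)))
print(np.round(axes(s),3))
E
```

```text
clock: 13.55
tool_pos: [0.4709, 0.3502, 0.2479]
tcp_rot: [1.413, 1.061, -1.413]
wrist_force: [0.3, -0.3, -0.4]
finger_gap: 0.086
[-0.41781215  0.44766753 -0.45128191  1.88547336  0.25217479  0.86480768
 -1.27683054]
[262.08560477 156.64693356] ((479.6865539550781, 352.0037536621094), (53.82865524291992, 34.233890533447266), 80.53353881835938)
[[ 0.     0.961 -0.278]
 [-0.001 -0.278 -0.961]
 [-1.     0.001  0.001]]
```

View pics/w7.png

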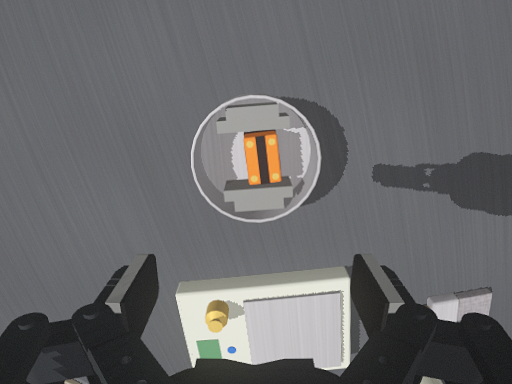

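Relay (263,157) px in its slot, 50-length nearly vertical in the image, jaws along the slot fit. Refine from its top face only.

```bash
python3 - <<'E'
from h import *
W=cv2.imread("pics/w7.png")[...,::-1].copy();c=get_calibration("wrist");s=read_state()
h=cv2.cvtColor(W,cv2.COLOR_RGB2HSV);b=h[125:195,235:290];m=(b[...,0]>8)&(b[...,0]<22)&(b[...,1]>120)
print(np.percentile(b[...,2][m],[5,15,30,50,90]))
for v in(170,200):
  y,x=np.nonzero(m&(b[...,2]>v));r=cv2.minAreaRect(np.float32(onplane(c,np.c_[x+235,y+125],.052)[:,:2]*1000));print(v,r)
t=np.array(r[0])/1000
print(shift(np.r_[t,.15]-s["tool_pos"],s))
# can rim ellipse: bright pixels near ring, via enclosing circle of rim
for T,z in((blobs(W,(0,0,140),(180,60,255),4,box=(185,90,330,228)),.06),):
  for p,q in T: print(cv2.minEnclosingCircle(np.float32(onplane(c,q[:,0],z)[:,:2]*1000)))
E
```

```text
[147. 178. 232. 242. 245.]
170 ((479.8499755859375, 348.65728759765625), (49.89802932739258, 33.81284713745117), 80.66443634033203)
200 ((479.80194091796875, 348.4541320800781), (48.979923248291016, 32.86558151245117), 80.9830093383789)
[98.   8.  -2.2]
((473.008544921875, 350.23028564453125), 65.00137329101562)
```

```bash
python3 -m crank '20 4 -1 -3.5 0.3;50 8 -2.2 -6.9 0.3;80 8 -2.2 -6.9 0.3;110 8 -2.2 -6.9 0.3;128 8 -2.2 -6.9 0.3;128 8 -2.2 -6.9 0.3;128 8 -2.2 -6.9 0.3'
python3 - <<'E'
from h import *
s=read_state();c=get_calibration("wrist");A=axes(s);print("jaw",np.degrees(np.arctan2(A[1,1],A[0,1])),s["finger_gap"])
W=capture("wrist");cv2.imwrite("pics/w8.png",W[...,::-1])
h=cv2.cvtColor(W,cv2.COLOR_RGB2HSV);y,x=np.nonzero((h[...,0]>8)&(h[...,0]<22)&(h[...,1]>120)&(h[...,2]>190)&(np.indices(h.shape[:2])[0]<300))
r=cv2.minAreaRect(np.float32(onplane(c,np.c_[x,y],.052)[:,:2]*1000));print(r)
print(shift(np.r_[np.array(r[0])/1000,.020]-s["tool_pos"],s))
E
```

```text
clock: 14.18
tool_pos: [0.4799, 0.3463, 0.1192]
tcp_rot: [1.326, 1.124, -1.332]
wrist_force: [-0.0, -0.3, -0.3]
finger_gap: 0.0599
jaw -9.453607080537456 0.05994669904833449
((479.548828125, 352.09619140625), (51.021759033203125, 33.19129180908203), 80.60384368896484)
[99.2 -1.3 -6.1]
```

```bash
python3 -m crank '25 -1.3 -4 0 0.3;50 -1.3 -4 0 0.3;72 -1.3 -4 0 0.3;86 -1.3 -4 0 0.3;94 -1.3 -4 0 0.3;98 -1.3 -4 0 0.3;98 -1.3 -4 0 0.3;98 -1.3 -4 0 0.5;98 -1.3 -4 0 0.8;98 -1.3 -4 0 0.9;98 -1.3 -4 0 0.9;98 -1.3 -4 0 0.9;98 -1.3 -4 0 0.9;98 -1.3 -4 0 0.9' 50
```

```text
clock: 15.4
tool_pos: [0.4805, 0.3516, 0.0238]
tcp_rot: [1.33, 1.124, -1.328]
wrist_force: [-0.3, -0.3, 6.4]
finger_gap: 0.0333
```

```bash
python3 -m crank '-4 0 0 0 0.9;-12 0 0 0 0.9;-25 0 0 0 0.9;-45 0 0 0 0.9;-70 0 0 0 0.9;-95 0 0 0 0.9;-115 0 0 0 0.9;-125 0 0 0 0.9;-130 0 0 0 0.9;-130 0 0 0 0.9'
python3 - <<'E'
from h import *
s=read_state();print(s["joints"],s["finger_gap"]);c=get_calibration("wrist");W=capture("wrist");cv2.imwrite("pics/w9.png",W[...,::-1])
print(shift(np.r_[.455,.1115,.154]-s["tool_pos"],s))
E
```

```text
clock: 16.23
tool_pos: [0.4806, 0.3518, 0.1548]
tcp_rot: [1.331, 1.124, -1.327]
wrist_force: [0.6, 0.5, -0.9]
finger_gap: 0.0334
[-0.43678933  0.57020625 -0.42832919  1.95465776  0.36492992  0.68983339
 -1.25509827] 0.03335033614677158
[  0.8  14.3 241.2]
```

View pics/w9.png

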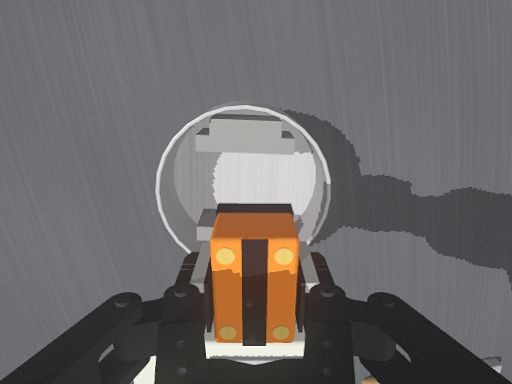

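Relay is gripped squarely. To the pan.

```bash
python3 -m crank '0 1 8 0 0.9;0 2 24 0 0.9;0 3 46 0 0.9;0 5 72 0 0.9;0 6 100 0 0.9;0 8 128 0 0.9;0 9 156 0 0.9;0 11 184 0 0.9;0 12 208 0 0.9;0 13 226 0 0.9;0 14 237 0 0.9;1 14 241 0 0.9;1 14 241 0 0.9;1 14 241 0 0.9'
python3 - <<'E'
from h import *
s=read_state();print(s["joints"],s["finger_gap"]);c=get_calibration("wrist");W=capture("wrist")
cv2.imwrite("pics/w10.png",W[...,::-1]);print(shift(np.r_[.455,.1115,.055]-s["tool_pos"],s))
E
```

```text
clock: 17.45
tool_pos: [0.4545, 0.112, 0.1528]
tcp_rot: [1.33, 1.124, -1.328]
wrist_force: [0.7, -0.4, -1.5]
finger_gap: 0.0333
[-0.03161122  0.45080796 -0.45004072  2.23197818  0.3881988   0.52973592
 -0.94568536] 0.03332181544735939
[97.8  0.3  0.4]
```

Lower until it touches (expected TCP z ≈ 0.052).

```bash
python3 -m crank '8 0 0 0 0.9;24 0 0 0 0.9;45 0 0 0 0.9;65 0 0 0 0.9;80 0 0 0 0.9;90 0 0 0 0.9;95 0 0 0 0.9;97 0 0 0 0.9;98 0 0 0 0.9;99 0 0 0 0.9;100 0 0 0 0.9;101 0 0 0 0.9;101 0 0 0 0.9'
```

```text
clock: 18.58
tool_pos: [0.4551, 0.1124, 0.0522]
tcp_rot: [1.331, 1.124, -1.327]
wrist_force: [-0.7, 0.8, -0.5]
finger_gap: 0.0331
```

```bash
python3 -m crank '0.7 0 0 0 0.9;1.4 0 0 0 0.9;1.8 0 0 0 0.9;1.8 0 0 0 0.9'
```

```text
clock: 18.92
tool_pos: [0.4553, 0.1124, 0.0517]
tcp_rot: [1.332, 1.123, -1.326]
wrist_force: [-3.0, -0.3, 22.0]
finger_gap: 0.0336
```

```bash
python3 -m crank '-0.5 0 0 0 0.9;-0.5 0 0 0 0.5;-0.5 0 0 0 0.3;-0.5 0 0 0 0.2;-0.5 0 0 0 0.2;-10 0 0 0 0.2;-35 0 0 0 0.1;-70 0 0 0 0;-100 0 0 0 0;-120 0 0 0 0;-120 0 0 0 0;-120 0 0 0 0'
python3 - <<'E'
from h import *
s=read_state();c=get_calibration("wrist");A=axes(s);print("jaw",np.degrees(np.arctan2(A[1,1],A[0,1])),s["joints"][6])
W=capture("wrist");cv2.imwrite("pics/w11.png",W[...,::-1])
h=cv2.cvtColor(W,cv2.COLOR_RGB2HSV);y,x=np.nonzero((h[...,0]>8)&(h[...,0]<18)&(h[...,1]>170)&(h[...,2]>190)&(np.indices(h.shape[:2])[0]<300))
r=cv2.minAreaRect(np.float32(onplane(c,np.c_[x,y],.080)[:,:2]*1000));print(r)
E
```

```text
clock: 19.92
tool_pos: [0.4552, 0.1122, 0.1725]
tcp_rot: [1.334, 1.121, -1.324]
wrist_force: [-0.5, 0.2, -0.3]
finger_gap: 0.0851
jaw -9.479053367256709 -0.928503961683839
((454.8919372558594, 111.34123229980469), (47.593162536621094, 31.693384170532227), 80.45259857177734)
```

View pics/w11.png

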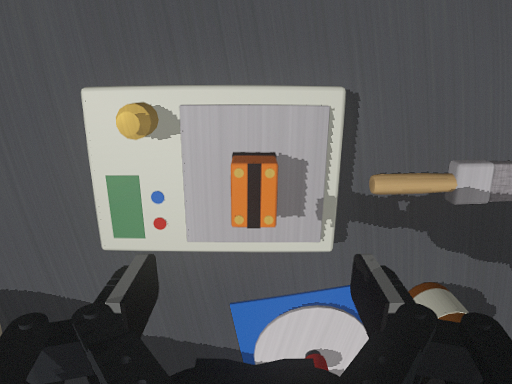

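Relay stands upright alone on the pan at (254,190) px → (0.455,0.1113), yaw 80.5°. Turn a quarter for the other grip (also lets it weigh > 1 s).

```bash
python3 -m crank '0 0 0 -7 0;0 0 0 -14 0;0 0 0 -21 0;0 0 0 -28 0;0 0 0 -35 0;0 0 0 -42 0;0 0 0 -49 0;0 0 0 -56 0;0 0 0 -63 0;0 0 0 -70 0;0 0 0 -77 0;0 0 0 -84 0;0 0 0 -90 0;0 0 0 -90 0;0 0 0 -90 0;0 0 0 -90 0'
python3 - <<'E'
from h import *
s=read_state();c=get_calibration("wrist");A=axes(s);print("jaw",np.degrees(np.arctan2(A[1,1],A[0,1])),s["joints"])
W=capture("wrist");cv2.imwrite("pics/w12.png",W[...,::-1])
h=cv2.cvtColor(W,cv2.COLOR_RGB2HSV);y,x=np.nonzero((h[...,0]>8)&(h[...,0]<18)&(h[...,1]>170)&(h[...,2]>190)&(np.indices(h.shape[:2])[0]<300))
r=cv2.minAreaRect(np.float32(onplane(c,np.c_[x,y],.080)[:,:2]*1000));print(r)
print(shift(np.r_[.455,.1113,.044]-s["tool_pos"],s))
E
```

```text
clock: 21.3
tool_pos: [0.4542, 0.112, 0.1707]
tcp_rot: [0.132, 1.563, -0.132]
wrist_force: [-0.6, 0.4, 0.2]
finger_gap: 0.0854
jaw 80.35199717136535 [ 0.30002534  0.53315142 -0.92977035  2.19890047  0.67171003  0.71839052
  0.30755336]
((453.98577880859375, 110.92057800292969), (48.24105453491211, 32.02314758300781), 80.38839721679688)
[126.7  -0.6   0.4]
```

```bash
python3 -m crank '20 -0.6 0 0 0;50 -0.6 0 0 0;80 -0.6 0 0 0;105 -0.6 0 0 0;118 -0.6 0 0 0;125 -0.6 0 0 0;126 -0.6 0 0 0;126 -0.6 0 0 0.3;126 -0.6 0 0 0.6;126 -0.6 0 0 0.8;126 -0.6 0 0 0.8;126 -0.6 0 0 0.8;126 -0.6 0 0 0.8;126 -0.6 0 0 0.8' 50
python3 -c "
from h import *
s=read_state();print(s['joints'],np.degrees(np.arctan2(axes(s)[1,1],axes(s)[0,1])))"
```

```text
clock: 22.52
tool_pos: [0.4552, 0.1114, 0.0458]
tcp_rot: [0.132, 1.561, -0.132]
wrist_force: [-0.6, -0.0, 7.2]
finger_gap: 0.0495
[ 0.08398938  0.70323435 -0.64925657  2.29585204  1.05350405  0.4699679
 -0.03897816] 80.35160130920957
```

```bash
python3 -m crank '-3 0 0 0 0.8;-10 0 0 0 0.8;-25 0 0 0 0.8;-50 0 0 0 0.8;-80 0 0 0 0.8;-110 0 0 0 0.8;-130 0 0 0 0.8;-142 0 0 0 0.8;-145 0 0 0 0.8;-145 0 0 0 0.8'
python3 - <<'E'
from h import *
s=read_state();print(s["joints"],s["finger_gap"]);T=capture("top");W=capture("wrist")
cv2.imwrite("pics/t13.png",T[...,::-1]);ct=get_calibration("top")
a=cv2.resize(T[130:230,300:400],(600,600),interpolation=cv2.INTER_CUBIC)
cv2.imwrite("pics/t13b.png",a[...,::-1])
C=np.array([.5637,-.3257]);th=np.radians(6.4);ex=np.array([np.cos(th),np.sin(th)]);ey=np.array([-ex[1],ex[0]])
D=C-.110*ex;print("drawer pred",D)
P=np.array([[*(D+sx*.067*ex+sy*.028*ey),.062] for sx,sy in((-1,-1),(-1,1),(1,1),(1,-1))]);print("crop px",(proj(ct,P)-[300,130])*6)
print(shift(np.r_[D,.19]-s["tool_pos"],s))
E
```

```text
clock: 23.35
tool_pos: [0.4547, 0.1111, 0.1916]
tcp_rot: [0.133, 1.559, -0.133]
wrist_force: [-0.5, -0.2, -2.1]
finger_gap: 0.0495
[ 0.32910791  0.50153757 -0.95703671  2.17947358  0.62117391  0.75114421
  0.35718801] 0.049453266657734384
drawer pred [ 0.45438553 -0.33796158]
crop px [[473.23684679 417.9532988 ]
 [362.8712872  429.88298622]
 [330.99214199 161.53991804]
 [440.83554565 150.58639926]]
[   1.8 -442.7   75.4]
```

View pics/t13b.png

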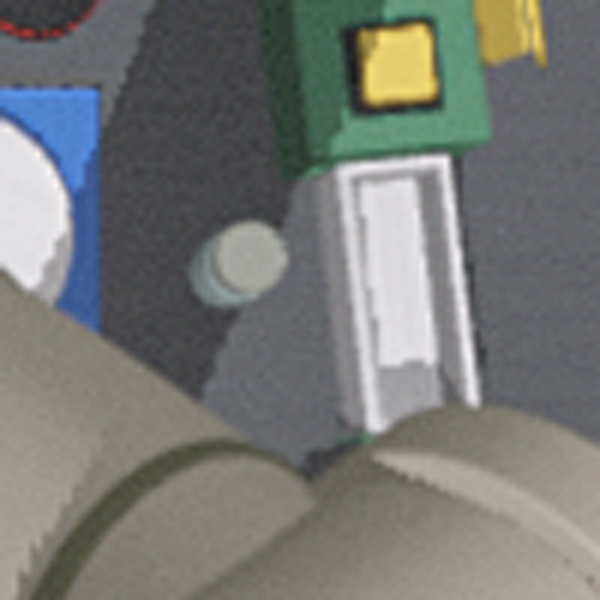

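Top view: drawer out, rim edges at crop (338..453,160) and (370..480,410), about 3 mm to −y of my prediction; will verify with the wrist camera nearby. Traverse with turn.

```bash
python3 -m crank '0 -8 1 2 0.8;0 -24 4 6 0.8;0 -46 8 10 0.8;0 -72 12 15 0.8;0 -98 17 20 0.8;0 -124 21 25 0.8;0 -150 26 30 0.8;0 -176 30 35 0.8;0 -202 34 40 0.8;0 -228 39 45 0.8;0 -254 43 50 0.8;0 -280 48 55 0.8;0 -306 52 60 0.8;0 -332 57 64 0.8;0 -358 61 68 0.8;0 -384 65 71 0.8;0 -408 69 73 0.8;1 -427 73 74 0.8;2 -439 75 74 0.8;2 -443 75 74 0.8'
python3 -m crank '0 0 0 0 0.8;0 0 0 0 0.8'
python3 - <<'E'
from h import *
s=read_state();A=axes(s);c=get_calibration("wrist");W=capture("wrist");cv2.imwrite("pics/w14.png",W[...,::-1])
print("jaw",np.degrees(np.arctan2(A[1,1],A[0,1])),s["joints"],s["finger_gap"])
th=np.radians(6.4);ex=np.array([np.cos(th),np.sin(th)]);ey=np.array([-ex[1],ex[0]]);D=np.array([.4544,-.338])
P=np.array([[*(D+sx*.067*ex+sy*.028*ey),.062] for sx,sy in((-1,-1),(-1,1),(1,1),(1,-1))]);p=proj(c,P);print(p)
V=cv2.polylines(W.copy(),[np.int32(p*8)],True,(255,0,0),1,cv2.LINE_AA,3)
cv2.imwrite("pics/w14b.png",np.hstack([cv2.resize(V,(800,600))])[...,::-1])
E
```

```text
clock: 25.12
tool_pos: [0.4529, -0.3401, 0.1875]
tcp_rot: [1.13, 1.255, -1.126]
wrist_force: [0.4, -0.7, -0.4]
finger_gap: 0.0492
clock: 25.28
tool_pos: [0.4527, -0.3392, 0.1871]
tcp_rot: [1.13, 1.257, -1.125]
wrist_force: [0.2, 1.2, -0.8]
finger_gap: 0.0496
jaw 6.281889998349039 [ 0.95411377  0.52256675 -0.58770934  1.98763699  0.41561147  0.74813338
  0.22815395] 0.04958249467814582
[[176.82407985 212.81778004]
 [171.91168409 147.250493  ]
 [340.12837327 146.91781368]
 [335.22432676 212.39149496]]
```

View pics/w14b.png

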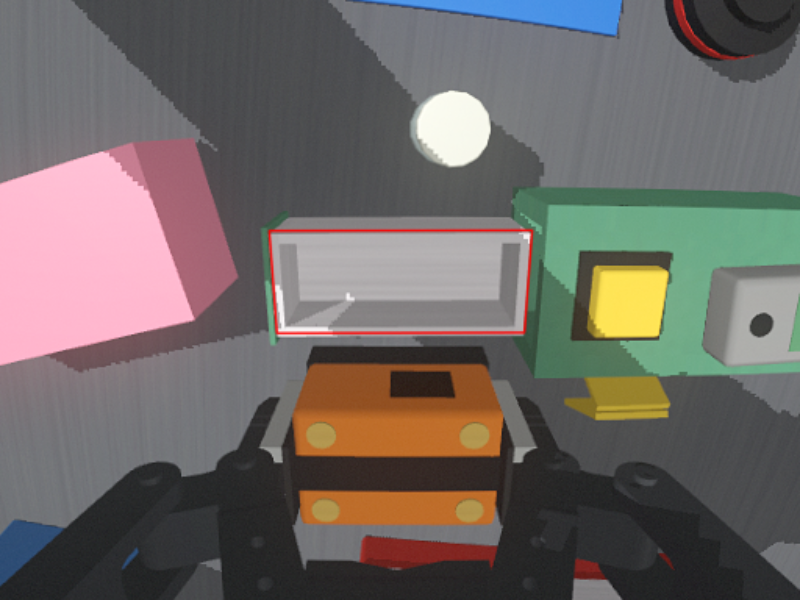

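Last view: predicted drawer rim (red outline) coincides with the real one within about 1 mm; relay held level above it. Descend to just over the rim, check position, then in.

```bash
python3 -m crank '8 1 0 0 0.8;24 1.7 -0.3 0 0.8;46 1.7 -0.3 0 0.8;68 1.7 -0.3 0 0.8;86 1.7 -0.3 0 0.8;97 1.7 -0.3 0 0.8;103 1.7 -0.3 0 0.8;103 1.7 -0.3 0 0.8;103 1.7 -0.3 0 0.8'
python3 - <<'E'
from h import *
s=read_state();A=axes(s);print("jaw",np.degrees(np.arctan2(A[1,1],A[0,1])),shift(np.r_[.4544,-.3387,.0225]-s["tool_pos"],s))
E
```

```text
clock: 26.08
tool_pos: [0.4555, -0.3379, 0.0847]
tcp_rot: [1.129, 1.257, -1.124]
wrist_force: [0.1, -0.2, -1.3]
finger_gap: 0.05
jaw 6.361165356031266 [62.2 -1.4  0.6]
```

```bash
python3 -m crank '6 -1 0.6 0 0.8;14 -1 0.6 0 0.8;24 -1 0.6 0 0.8;34 -1 0.6 0 0.8;43 -1 0.6 0 0.8;51 -1 0.6 0 0.8;56 -1 0.6 0 0.8;59 -1 0.6 0 0.8;61 -1 0.6 0 0.8;62 -1 0.6 0 0.8;62 -1 0.6 0 0.8'
```

```text
clock: 27.0
tool_pos: [0.4549, -0.3386, 0.0226]
tcp_rot: [1.129, 1.257, -1.124]
wrist_force: [-0.7, -0.9, -0.8]
finger_gap: 0.0496
```

```bash
python3 -m crank '0.7 0 0 0 0.8;1.4 0 0 0 0.8;2 0 0 0 0.8;2.4 0 0 0 0.8;2.4 0 0 0 0.8'
```

```text
clock: 27.42
tool_pos: [0.455, -0.3388, 0.0209]
tcp_rot: [1.129, 1.256, -1.124]
wrist_force: [-1.2, 1.4, 5.5]
finger_gap: 0.0491
```

Contact at the predicted height. Release partway and rise.

```bash
python3 -m crank '0 0 0 0 0.5;0 0 0 0 0.3;0 0 0 0 0.2;0 0 0 0 0.2;0 0 0 0 0.2;-3 0 0 0 0.2;-12 0 0 0 0.2;-35 0 0 0 0.2;-65 0 0 0 0.2;-100 0 0 0 0.2;-140 0 0 0 0.2;-166 0 0 0 0.2;-166 0 0 0 0.2;-166 0 0 0 0.2'
python3 - <<'E'
from h import *
s=read_state();c=get_calibration("wrist");W=capture("wrist");cv2.imwrite("pics/w15.png",W[...,::-1])
h=cv2.cvtColor(W,cv2.COLOR_RGB2HSV);I=np.indices(h.shape[:2])
y,x=np.nonzero((h[...,0]>8)&(h[...,0]<18)&(h[...,1]>170)&(h[...,2]>100)&(I[0]<300))
X=onplane(c,np.c_[x,y],.055)[:,:2]*1000
print("relay",cv2.minAreaRect(np.float32(X)),len(x))
y,x=np.nonzero((h[...,0]>8)&(h[...,0]<18)&(h[...,1]>170)&(h[...,2]>190)&(I[0]<300))
if len(x):print("relay bright",cv2.minAreaRect(np.float32(onplane(c,np.c_[x,y],.055)[:,:2]*1000)))
b=[q for p,q in blobs(W,(22,120,100),(35,255,255),2)]
for q in b:print("latch/tent",cv2.minAreaRect(np.float32(onplane(c,q[:,0],.095)[:,:2]*1000)))
T=capture("top");cv2.imwrite("pics/t15.png",T[...,::-1]);ct=get_calibration("top")
p=blobs(T,(0,0,150),(180,40,255),1,box=(250,130,325,205));print("lid",cv2.minEnclosingCircle(np.float32(onplane(ct,p[0][1][:,0],.02)[:,:2]*1000)))
# jar in wrist
p=blobs(W,(0,0,130),(180,60,255),3,box=(250,40,330,120))
for a,q in p:print("jar",onplane(c,a,.072),cv2.contourArea(q))
E
```

```text
clock: 28.58
tool_pos: [0.4547, -0.3393, 0.1893]
tcp_rot: [1.129, 1.252, -1.124]
wrist_force: [-0.4, -1.4, -0.6]
finger_gap: 0.068
relay ((454.26995849609375, -336.3374328613281), (48.1778450012207, 35.713539123535156), 6.229159355163574) 1413
relay bright ((455.0187683105469, -339.2275085449219), (46.994407653808594, 29.804685592651367), 6.228946208953857)
latch/tent ((560.3944702148438, -325.937744140625), (37.37495803833008, 35.54229736328125), 6.633861541748047)
latch/tent ((569.417724609375, -376.4024658203125), (55.32969284057617, 24.294227600097656), 6.833522796630859)
lid ((486.0517272949219, -110.70711517333984), 67.25255584716797)
jar [[ 0.46879512 -0.25802751  0.072     ]] 1873.5
```

```bash
python3 - <<'E'
from h import *
for f in("w14","w15"):
    W=cv2.imread(f"pics/{f}.png")[...,::-1].copy()
    for p,q in blobs(W,(60,50,25),(92,255,255),2,8,box=(150,120,200,230)):print(f,"front plate px",p,cv2.boundingRect(q))
a=cv2.imread("pics/top0.png");b=cv2.imread("pics/t15.png")
for n,bx in dict(meter=(352,98,380,128),solvent=(265,105,292,136),filter=(293,108,320,138),weight=(185,195,203,212),brush=(222,85,246,146),tent=(376,114,394,143),jar=(330,160,352,184)).items():
    x0,y0,x1,y1=bx;A=a[y0:y1,x0:x1];d=cv2.matchTemplate(b[y0-5:y1+5,x0-5:x1+5],A,cv2.TM_CCOEFF_NORMED);_,m,_,l=cv2.minMaxLoc(d);print(n,round(m,2),np.array(l)-5)
E
```

```text
w14 front plate px [172.6746507  172.88423154] (167, 135, 18, 86)
w15 front plate px [170.23882897 171.95274782] (164, 133, 18, 86)
meter 0.97 [0 0]
solvent 0.99 [0 0]
filter 0.98 [0 0]
weight 1.0 [0 0]
brush 1.0 [0 0]
tent 0.84 [0 0]
jar 0.96 [0 0]
```

```bash
python3 -c "
from cell import workorder;print(workorder.job_done())"
```

```text
the job is handed in; nothing more can be done
None
```

The job is handed in at about 28.7 s of robot time. I set the lid on the mat, pressed the latch so the drawer opened, weighed the relay, and set it in the open drawer held by its ends instead of its sides.

**Lid:** it was set down at (486, -111) mm, within about 3 mm of the mat's middle, with the knob up. I measured this again at the end.

**Weighing:** the relay stood upright alone on the pan for more than 2 s before I took it up again.

**Relay in the drawer:** it touched the floor at the expected height. Seen from above afterwards, it was upright at about (455, -339) mm and turned 6.2°, in line with the drawer at 6.4°.

**Drawer:** its front plate had not moved, within about 1 mm, between the views before and after the placing.

**Bystanders:** template matching on the top view showed no movement of any of the seven. The tent's match was weakest at 0.84, probably from changed shadows, and the last wrist view was not compared against earlier ones for it.

**Disagreements between measurements:**
- The top camera put the drawer 3–4 mm farther to −y than the wrist camera did. I used the wrist value, and the relay went in without contact at the sides.
- One close wrist view of the relay in the can differed by 3.5 mm along its length from the earlier one. I aimed between the two.

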